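Let a brass roller out of the lidded dispenser

TASK

Press the dispenser's lever down with a fingertip until the lid stands fully open, and keep it down while the brass roller runs out into the tray. Then ease the lever back up slowly, so that the lid comes down gently and shut without slamming, and leave the roller lying in the tray. Work only the lever: do not touch the lid or the roller, pick nothing up, and do not disturb the things standing around.

Things in the scene. Friction and masses are not known exactly. Their poses are not given: they have to be found in the camera images.
- dispenser: grey sheet-metal dispenser screwed to the bench, at a different place and yaw each time; base plate 210 (x) by 140 (y) by 6 mm, origin under its centre. Its x axis points from the open tray (the end towards the robot) to the back of the hopper, z up. Hopper 64 mm wide, 85 mm high, x -32 to +100 mm; tray x -105 to -32 mm; both centred at y = +30 mm. The lever is on the other side (y -30 mm).
- lid (a joint): angle of the aluminium hood over the hopper, hinged at its back upper edge and linked to the lever by a rod: 0 = shut, about 1.1 rad = fully open (front edge then about 185 mm above the bench). It turns 2.2 rad per rad of the lever, about 25 rad per metre of pad travel: letting the pad up at 20 mm/s lowers the lid at about 0.5 rad/s. Let go of, it slams.
- lever (a joint): angle of the lever: 0 = up (lid shut), 0.5 rad = fully down at its stop (lid fully open). A spring and the lid's weight push it back up: pressing takes about 3 to 8 N at the pad.
- lever_pad (a point): centre of the top face of the lever's black ribbed press pad (36 by 42 mm), beside the tray. It turns about a pivot 90 mm behind it (dispenser +x), 55 mm above the bench. Lever up: 80 mm above the bench, sloping 0.25 rad, front edge higher. Fully down: 36 mm above the bench, at nearly the same x and y (it strays 3 mm forward half-way). Nothing stands above it.
- roller: the loose brass roller, a plain cylinder 15 mm in diameter and 50 mm long lying along the dispenser's y, origin at its centre (it turns as it rolls). It starts inside the hopper, hidden behind the shut lid, and rolls by itself into the tray in about a second once the lid opens.
- tray (a point): middle of the sloping floor of the open tray in front of the hopper (inside 70 by 56 mm, rim about 28 mm above the bench), 13 mm above the bench; axes as the dispenser's. The roller comes to rest against the front lip, its centre about 18 mm in front of this point and 18 mm above the bench.
- loupe: bystander: black eye loupe, 41 mm wide, 29 mm high, in front of the dispenser; origin under its centre
- brass_bar: bystander: small brass channel, 12 by 49 by 7 mm, in front of the dispenser near the lever pad's side; origin under its centre
- paint_pot_3: bystander: cream paint pot, 26 mm diameter, 36 mm high, behind the dispenser; origin under its centre
- wagon_white: bystander: white model wagon, 14 by 70 by 32 mm, behind the dispenser; origin under its centre
- sanding_cork: bystander: cork sanding block, 38 by 74 by 25 mm, to the left of the dispenser; origin under its centre
- wood_block: bystander: beech block, 34 by 62 by 26 mm, farther back on the left; origin under its centre

How it is judged:
By the outcome, as a careful person would: the job done as asked, in the order asked, and still so for the second after the job is handed in, with the robot touching nothing.
It also fails if it takes over 38 s, if anything falls off the work surface, if the arm or the gripper's body presses on something with over 40 N, if the wrist force passes 120 N, or if a joint passes its speed limit or range.

ROBOT

A 6-joint arm with a two-finger parallel gripper is mounted at the origin on a cart in front of the work surface, level with it; the furniture and walls round the work are solid. World frame = base frame: x ahead of the robot, y to its left, z up, the work surface at z = 0. Lengths are in m, angles in rad, forces in N, time in s.
With the tool pointing down it reaches from about 0.35 to 0.775 m from the base axis. Payload 7.3 kg.
Tool frame: the origin (TCP) lies between the finger pads; the fingertips stand ahead of it and the grasp point (between the pads) lies 6 mm ahead of it (robot.tip_extent is the x of the fingertips in the tool frame, in m); x points along the fingers, z is the direction in which the jaws open and shut, and the axes are right-handed (so a half turn about x gives the same grasp; the last joint's range is limited). The gripper opens to 92 mm and grips with 3 to 60 N. Pads are 19 mm wide; open, the fingers measure 130 mm over their backs; the gripper's body (75 mm by 190 mm) begins 47 mm behind the grasp point.
Start: joints at [1.028, 0.342, 1.524, -0, 1.275, -0.146], TCP at [0.203, 0.484, 0.252] pointing down, gripper open.
Joint ranges: [-2.53, 2.53], [-0.77, 2.02], [0.04, 2.7], [-1, 4.14], [0.28, 2.66], [-3.11, 3.11]. Speed limits (rad/s): [2.57, 2.57, 3.14, 3.14, 3.14, 3.14].

INTERFACE

Orientations are given as [roll, pitch, yaw] about the fixed x, y, z axes, in that order (R = Rz(yaw) Ry(pitch) Rx(roll)).
In Python, from cell import robot gives the robot as it stands. The module is installed in compiled form; this text tells all that it offers.
- The arm moves only by the shell command python3 -m creep 'ROWS' [FORCE]. ROWS is JSON, a list of rows, each an object with "translation": the shift along the tool's x, y, z in m, a list of three; "twist": the turn, a rotation vector about the tool's x, y, z in rad, a list of three; "hand": the opening in per cent of the stroke, from 0 (shut) to 100 (fully open). A call has 1 to 5 rows; each row is the pose to reach, as a shift and turn from the pose measured when the call began, along the tool's axes at that moment; what a row does not reach only later rows make up. A row lasts 1/10 s, in which the tool goes at most 50 mm and 8.59 degrees, less where a joint would pass 70% of its speed; a pose out of reach is approached as far as the arm can. A call with a gripper value outside its range is refused whole. The fingers move at their own pace and stop on an object; FORCE is the grip in N (left out, the last holds). Time passes only in rows, so rows that repeat a pose let the fingers close. It gives the time, the measured TCP pose, the force and the opening at its end, in the units of the state.
- robot.observe(): the state, without advancing time (a new reading comes with each control period).
- robot.read_camera(name): name is "side" or "top"; returns the picture (420x560x3 uint8, blue, green, red); there is no depth.
- robot.calibration(name): a dict with "intrinsics" (3x3 intrinsics, pixels), "dist" ([k1, k2, p1, p2, k3] as OpenCV has them; the pictures are not rectified), "cam_to_world" (4x4, takes a point from camera to world coordinates). Camera axes: x right, y up, looking along -z (the intrinsics and any distortion apply to the point x, -y, -z); pixel columns grow to the right and rows downward; lengths in m; the calibration is good to about 2 mm. A picture is of the moment at which its call begins. calibration takes no time and is no camera call.
- robot.hand_in(): hands the job in, once; it reports no verdict.
The state is a dict: "time": time; "qpos": joint angles; "qvel": joint speeds; "joint_efforts": joint torques, N m; "tool_pos": TCP position; "tool_rot": TCP orientation; "contact_force": force on the tool from outside, world axes, zero at the start; "torque": the same for the moment, N m; "opening": finger opening in m.
Only numpy, scipy, OpenCV 4.12 (cv2) and the standard library are available. Lean on these libraries where they do the work, as an engineer would, in place of code of your own. Each camera call takes 0.05 s, during which the arm holds its last target. There are 200 camera calls.

## Working session

There is one attempt and no reset: what is moved stays moved. The work goes in short steps, Python scripts to look and compute and a shell command to move; the robot and the scene stay as the last step left them, time stands still between calls to the robot, and variables do not carry over. Pictures are saved under pics/ and viewed, about 8 in all and at most 12, crops included, and the job is handed in when it is done.

```bash
mkdir -p pics && cat > h.py <<'E'
import numpy as np, cv2
from cell import robot
from scipy.spatial.transform import Rotation as R
def ray(cam,u,v):
    c=robot.calibration(cam);K=np.array(c["intrinsics"]);d=np.array(c["dist"]);T=np.array(c["cam_to_world"])
    x,y=cv2.undistortPoints(np.array([[[u,v]]],float),K,d)[0,0]
    return T[:3,3],T[:3,:3]@np.array([x,-y,-1])
def atz(cam,u,v,z):
    o,r=ray(cam,u,v); return o+r*(z-o[2])/r[2]
def proj(cam,p):
    c=robot.calibration(cam);K=np.array(c["intrinsics"]);d=np.array(c["dist"]);T=np.array(c["cam_to_world"])
    q=(np.atleast_2d(p)-T[:3,3])@T[:3,:3]; q=q*[1,-1,-1]
    return cv2.projectPoints(q,np.zeros(3),np.zeros(3),K,d)[0][:,0]
E
python3 - <<'E'
from h import *
s=robot.observe();print(s, robot.tip_extent)
for n in("top","side"):
    cv2.imwrite(f"pics/{n}0.png",robot.read_camera(n)); print(n,np.round(robot.calibration(n)["cam_to_world"],3).tolist())
E
```

```text
{'time': 0.0, 'qpos': array([ 1.02797300e+00,  3.42722957e-01,  1.52501173e+00, -2.59814646e-05,
        1.27539426e+00, -1.46002310e-01]), 'qvel': array([ 0.00086533, -0.00041982, -0.00098638,  0.00015071,  0.00262113,
       -0.00086743]), 'joint_efforts': array([ 2.70572364e-04, -4.31245279e+01, -2.44220781e+01,  7.16474955e-02,
        5.59645495e-02, -1.53433466e-04]), 'tool_pos': array([0.20270227, 0.48389237, 0.25104666]), 'tool_rot': array([ 3.01176062,  1.56925983, -2.09744179]), 'contact_force': array([ 0.38014073, -0.00337975,  0.40306185]), 'torque': array([-0.06527315,  0.02001689,  0.00049133]), 'opening': 0.09162484460686696} 0.025
top [[0.017, 0.989, -0.144, 0.439], [-0.999, 0.011, -0.04, -0.123], [-0.038, 0.145, 0.989, 0.92], [0.0, 0.0, 0.0, 1.0]]
side [[0.839, 0.296, -0.456, 0.117], [-0.543, 0.492, -0.68, -0.779], [0.023, 0.819, 0.573, 0.673], [0.0, 0.0, 0.0, 1.0]]
```

View pics/top0.png

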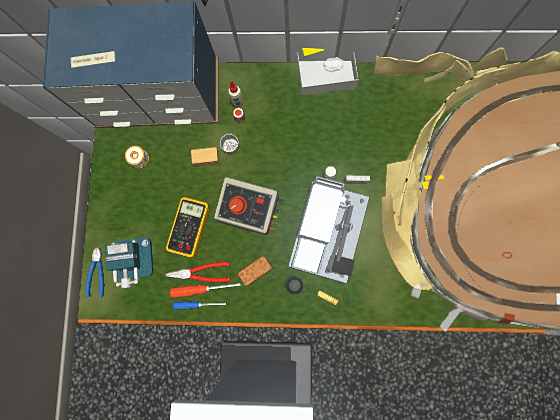

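View pics/side0.png

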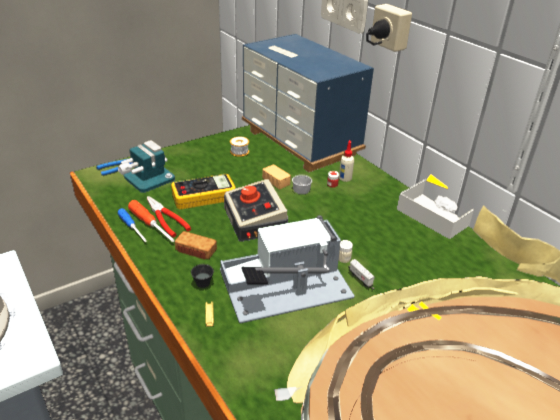

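The top view shows the dispenser around (330,230), with its pad near (343,267). In the side view the pad is near (257,275). I'll enlarge both.

```bash
python3 - <<'E'
from h import *
a=cv2.imread("pics/top0.png")[165:305,270:390]; b=cv2.imread("pics/side0.png")[210:330,200:370]
a=cv2.resize(a,None,fx=4,fy=4,interpolation=cv2.INTER_CUBIC); cv2.imwrite("pics/topc.png",a)
b=cv2.resize(b,None,fx=4,fy=4,interpolation=cv2.INTER_CUBIC); cv2.imwrite("pics/sidec.png",b)
E
```

```text
(no output)
```

View pics/topc.png

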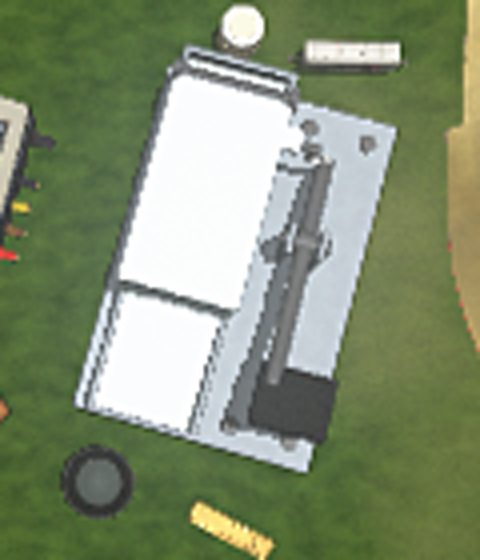

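View pics/sidec.png

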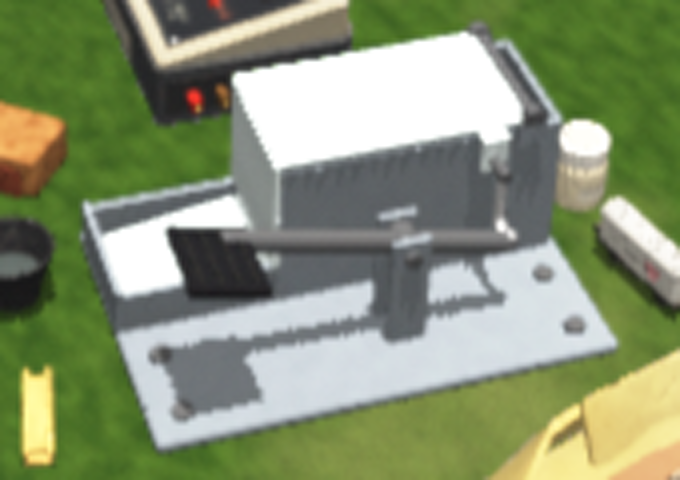

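```bash
cat > m.py <<'E'
from h import *
T=lambda u,v:(270+(u+.5)/4-.5,165+(v+.5)/4-.5); S=lambda u,v:(200+(u+.5)/4-.5,210+(v+.5)/4-.5)
br,fr,fl=[atz("top",*T(*p),.006) for p in((397,128),(308,472),(78,405))]
sbr,sfr=[atz("side",*S(*p),.006) for p in((618,348),(158,450))]
print(br,fr,fl,np.linalg.norm(br-fr),np.linalg.norm(fl-fr));print(sbr,sfr,np.linalg.norm(sbr-sfr))
xs=np.array([[.105,-.07],[-.105,-.07]])
for a,b in((br,fr),(sbr,sfr)):
    d=a-b; yaw=np.arctan2(d[1],d[0]); c=(a+b)/2; n=np.array([-np.sin(yaw),np.cos(yaw)]); o=c[:2]+.07*n
    ex=np.array([np.cos(yaw),np.sin(yaw)]); print("yaw",yaw,"origin",o,"pad if x=-.08:",o-.08*ex-.03*n)
print("pad top",atz("top",*T(294,405),.08),"side",atz("side",*S(219,262),.08))
o1,r1=ray("top",*T(294,405));o2,r2=ray("side",*S(219,262))
t=np.linalg.lstsq(np.c_[r1,-r2],o2-o1,rcond=None)[0];print(o1+r1*t[0],o2+r2*t[1])
E
python3 m.py
```

```text
[ 0.62358339 -0.28907373  0.006     ] [ 0.42316956 -0.23568725  0.006     ] [ 0.45905949 -0.10391477  0.006     ] 0.20740254982055212 0.1365725933255267
[ 0.62394942 -0.2915422   0.006     ] [ 0.42288581 -0.23762981  0.006     ] 0.20816608365786704
yaw -0.26033585123244257 origin [ 0.54139483 -0.19473924] pad if x=-.08: [ 0.45636839 -0.20313594]
yaw -0.2619736896738454 origin [ 0.54154673 -0.19697436] pad if x=-.08: [ 0.45650666 -0.20523179]
pad top [ 0.45920333 -0.21947467  0.08      ] side [ 0.46116083 -0.2224796   0.08      ]
[ 0.45924442 -0.21966715  0.07831805] [ 0.46200033 -0.22111937  0.07855155]
```

```bash
cat > g.py <<'E'
import sys
from h import *
YAW=-.261; TH=.45
Rz=R.from_euler("z",YAW).as_matrix()
x=Rz@[np.sin(TH),0,-np.cos(TH)]; up=Rz@[np.cos(TH),0,np.sin(TH)]
def goal(contact,sgn):
    z=Rz@[0,sgn,0]; M=np.c_[x,np.cross(z,x),z]
    return np.array(contact)+.0095*up-robot.tip_extent*x, M
def rel(contact,sgn):
    s=robot.observe(); M0=R.from_euler("xyz",s["tool_rot"]).as_matrix(); p,M=goal(contact,sgn)
    return s,M0.T@(p-s["tool_pos"]),R.from_matrix(M0.T@M).as_rotvec()
if __name__=="__main__":
    c=[float(a) for a in sys.argv[1:4]]
    for g in([1,-1] if len(sys.argv)<5 else [int(sys.argv[4])]):
        s,t,w=rel(c,g); print(g,"t",s["time"].__round__(2),"shift",t.round(4),"twist",w.round(4),"|",np.round(s["tool_pos"],4),"F",s["contact_force"].round(2),"q",s["qpos"].round(2),s["opening"].__round__(3))
        M0=R.from_euler("xyz",s["tool_rot"]).as_matrix();print("contact edge now",(np.array(s["tool_pos"])+robot.tip_extent*M0[:,0]-.0095*up).round(4),"world up in tool",(M0.T@[0,0,1]).round(4))
E
python3 g.py .460 -.220 .13
```

```text
1 t 0.1 shift [ 0.0951 -0.5071 -0.55  ] twist [-0.1332 -0.0319 -0.4496] | [0.2027 0.484  0.2511] F [ 0.67  0.04 -0.49] q [ 1.03  0.34  1.52  0.    1.28 -0.15] 0.092
contact edge now [0.1944 0.4861 0.222 ] world up in tool [-1.0e+00  2.0e-04 -1.3e-03]
-1 t 0.1 shift [ 0.0951 -0.5071 -0.55  ] twist [ 2.9332 -0.6718  0.0476] | [0.2027 0.484  0.2511] F [ 0.67  0.04 -0.49] q [ 1.03  0.34  1.52  0.    1.28 -0.15] 0.092
contact edge now [0.1944 0.4861 0.222 ] world up in tool [-1.0e+00  2.0e-04 -1.3e-03]
```

```bash
A='{"translation":[0.02,-0.31,-0.25],"twist":[-0.06,-0.015,-0.2],"hand":0}'; python3 -m creep '[{"translation":[0,-0.31,-0.25],"twist":[-0.06,-0.015,-0.2],"hand":0},{"translation":[0,-0.31,-0.25],"twist":[-0.06,-0.015,-0.2],"hand":0},{"translation":[0,-0.31,-0.25],"twist":[-0.06,-0.015,-0.2],"hand":0},{"translation":[0,-0.31,-0.25],"twist":[-0.06,-0.015,-0.2],"hand":0},{"translation":[0,-0.31,-0.25],"twist":[-0.06,-0.015,-0.2],"hand":0}]' 10; python3 g.py .460 -.220 .13 1
```

```text
time: 0.6
tool_pos: [0.3217, 0.2626, 0.2514]
tool_rot: [-1.534, 1.371, -0.298]
contact_force: [1.2, 0.4, 0.3]
opening: 0.0562
1 t 0.6 shift [ 0.1469 -0.2628 -0.4113] twist [-0.072  -0.0165 -0.2495] | [0.3217 0.2626 0.2514] F [1.2  0.36 0.27] q [ 0.61  0.09  1.87 -0.18  1.06 -0.55] 0.056
contact edge now [0.3182 0.2633 0.2227] world up in tool [-0.98   -0.1988  0.0073]
```

```bash
python3 -m creep '[{"translation":[0.06,-0.28,-0.41],"twist":[-0.072,-0.016,-0.25],"hand":0},{"translation":[0.06,-0.28,-0.41],"twist":[-0.072,-0.016,-0.25],"hand":0},{"translation":[0.06,-0.28,-0.41],"twist":[-0.072,-0.016,-0.25],"hand":0},{"translation":[0.06,-0.28,-0.41],"twist":[-0.072,-0.016,-0.25],"hand":0},{"translation":[0.06,-0.28,-0.41],"twist":[-0.072,-0.016,-0.25],"hand":0}]'; python3 g.py .460 -.220 .13 1
```

```text
time: 1.1
tool_pos: [0.3863, 0.0336, 0.2485]
tool_rot: [-1.572, 1.12, -0.261]
contact_force: [0.5, 1.0, -0.5]
opening: 0.0161
1 t 1.1 shift [ 0.1412 -0.0808 -0.226 ] twist [ 0.0006 -0.0001  0.0004] | [0.3863 0.0336 0.2485] F [ 0.49  0.98 -0.45] q [-0.04 -0.11  2.15 -0.16  0.67 -1.25] 0.016
contact edge now [0.3886 0.033  0.2218] world up in tool [-9.003e-01 -4.354e-01 -3.000e-04]
```

```bash
python3 -m creep '[{"translation":[0.06,-0.12,-0.226],"twist":[0,0,0],"hand":0},{"translation":[0.06,-0.12,-0.226],"twist":[0,0,0],"hand":0},{"translation":[0.06,-0.12,-0.226],"twist":[0,0,0],"hand":0},{"translation":[0.06,-0.12,-0.226],"twist":[0,0,0],"hand":0},{"translation":[0.06,-0.12,-0.226],"twist":[0,0,0],"hand":0}]'; python3 g.py .460 -.220 .13 1
```

```text
time: 1.6
tool_pos: [0.451, -0.1984, 0.2468]
tool_rot: [-1.571, 1.12, -0.262]
contact_force: [1.1, 0.6, 0.4]
opening: 0.0002
1 t 1.6 shift [ 0.0863  0.0285 -0.0186] twist [-0.0005 -0.0003  0.0006] | [ 0.451  -0.1984  0.2468] F [1.08 0.59 0.39] q [-0.68  0.09  1.96  0.28  0.69 -2.17] 0.0
contact edge now [ 0.4533 -0.199   0.2202] world up in tool [-9.002e-01 -4.355e-01 -1.000e-04]
```

```bash
python3 -m creep '[{"translation":[0.03,0.01,-0.0186],"twist":[0,0,0],"hand":0},{"translation":[0.055,0.02,-0.0186],"twist":[0,0,0],"hand":0},{"translation":[0.075,0.026,-0.0186],"twist":[0,0,0],"hand":0},{"translation":[0.0863,0.0285,-0.0186],"twist":[0,0,0],"hand":0},{"translation":[0.0863,0.0285,-0.0186],"twist":[0,0,0],"hand":0}]'; python3 g.py .460 -.220 .08 1; python3 - <<'E'
from h import *
a=robot.read_camera("top")[165:305,270:390]; b=robot.read_camera("side")[180:330,200:340]
im=[cv2.resize(i,(0,0),fx=s,fy=s,interpolation=cv2.INTER_CUBIC) for i,s in((a,3),(b,2.8))]
cv2.imwrite("pics/j1.png",np.hstack([im[0],im[1][:420]]))
E
```

```text
time: 2.1
tool_pos: [0.457, -0.2189, 0.1547]
tool_rot: [-1.566, 1.124, -0.258]
contact_force: [-0.1, 0.2, 1.0]
opening: 0.0008
1 t 2.1 shift [ 0.0437  0.0199 -0.0004] twist [-0.0017  0.0013 -0.0033] | [ 0.457  -0.2189  0.1547] F [-0.14  0.16  0.99] q [-0.71  0.26  2.06  0.45  0.45 -2.39] 0.001
contact edge now [ 0.4591 -0.2194  0.128 ] world up in tool [-0.9019 -0.432   0.0019]
```

View pics/j1.png

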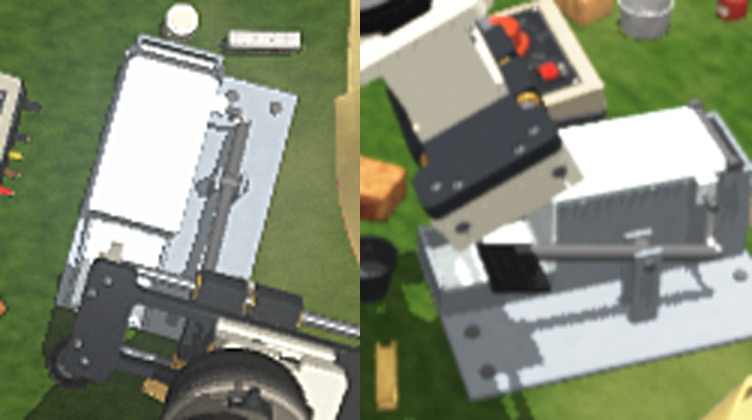

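The gripper is over the pad in both views; the pad shows at (515,265) in the right half. Joint 5 is close to its lower limit, so I'll reduce the tilt to 0.2 and press slightly further forward on the pad.

```bash
sed -i 's/TH=.45/TH=.2/' g.py && python3 g.py .454 -.2185 .100 1; python3 - <<'E'
from h import *
for p in([.459,-.2194,.128],[.46,-.22,.08]): print(((proj("side",p)[0]-[200,180])*2.8+[360,0]).round(0), ((proj("top",p)[0]-[270,165])*3).round(0))
E
```

```text
1 t 2.2 shift [ 0.0276  0.0128 -0.0002] twist [-0.0005 -0.      0.2502] | [ 0.4578 -0.2194  0.1568] F [-0.42 -0.08 -0.08] q [-0.71  0.26  2.06  0.45  0.45 -2.38] 0.0
contact edge now [ 0.4593 -0.2198  0.1324] world up in tool [-9.004e-01 -4.352e-01  1.000e-04]
[507. 201.] [228. 301.]
[508. 265.] [220. 301.]
```

```bash
python3 -m creep '[{"translation":[0.007,0.003,0],"twist":[0,0,0.06],"hand":0},{"translation":[0.014,0.006,0],"twist":[0,0,0.12],"hand":0},{"translation":[0.021,0.009,0],"twist":[0,0,0.18],"hand":0},{"translation":[0.0276,0.0128,0],"twist":[0,0,0.25],"hand":0},{"translation":[0.0276,0.0128,0],"twist":[0,0,0.25],"hand":0}]'; python3 g.py .454 -.2185 .085 1; python3 - <<'E'
from h import *
b=robot.read_camera("side")[190:310,190:330]
cv2.imwrite("pics/j2.png",cv2.resize(b,(0,0),fx=5,fy=5,interpolation=cv2.INTER_CUBIC))
for p in([.454,-.2185,.100],[.46,-.22,.08]): print(((proj("side",p)[0]-[190,190])*5).round(0))
E
```

```text
time: 2.7
tool_pos: [0.4595, -0.22, 0.127]
tool_rot: [-1.576, 1.37, -0.266]
contact_force: [0.6, 0.3, -0.3]
opening: 0.0005
1 t 2.7 shift [0.0151 0.0044 0.0001] twist [ 0.0006 -0.0009  0.0013] | [ 0.4595 -0.22    0.127 ] F [ 0.55  0.27 -0.29] q [-0.64  0.37  1.9   0.12  0.69 -2.03] 0.001
contact edge now [ 0.4553 -0.2189  0.1007] world up in tool [-0.9798 -0.1999 -0.001 ]
[297. 380.]
[315. 422.]
```

View pics/j2.png

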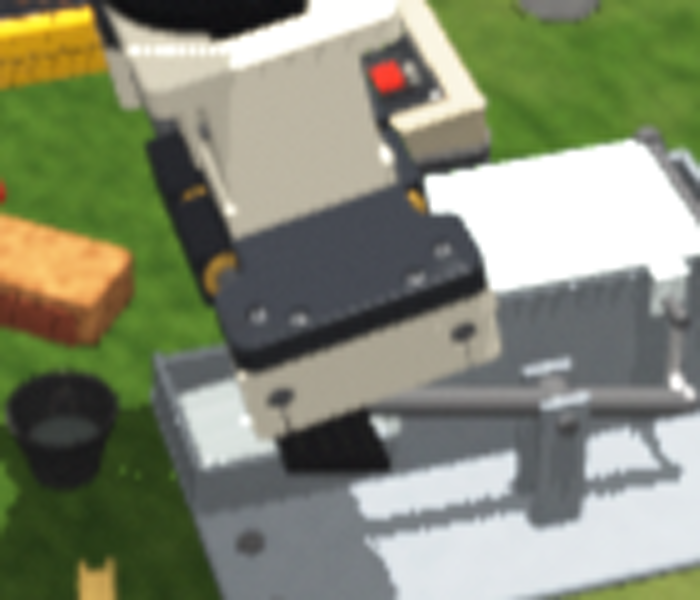

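The dark and beige end plate at (240–500, 230–435) is the gripper body's near end, and it hides the fingers. The pad, at (335,445), lies directly under the tool. Pressing down now.

```bash
for k in 1; do python3 -m creep '[{"translation":[0.003,0.0006,0],"twist":[0,0,0],"hand":0},{"translation":[0.006,0.0012,0],"twist":[0,0,0],"hand":0},{"translation":[0.009,0.0018,0],"twist":[0,0,0],"hand":0},{"translation":[0.012,0.0024,0],"twist":[0,0,0],"hand":0},{"translation":[0.015,0.003,0],"twist":[0,0,0],"hand":0}]'; done; python3 -m creep '[{"translation":[0.003,0.0006,0],"twist":[0,0,0],"hand":0},{"translation":[0.006,0.0012,0],"twist":[0,0,0],"hand":0},{"translation":[0.009,0.0018,0],"twist":[0,0,0],"hand":0},{"translation":[0.012,0.0024,0],"twist":[0,0,0],"hand":0},{"translation":[0.015,0.003,0],"twist":[0,0,0],"hand":0}]'; python3 g.py .454 -.2185 .055 1
```

```text
time: 3.25
tool_pos: [0.459, -0.2197, 0.1115]
tool_rot: [-1.573, 1.368, -0.263]
contact_force: [-0.1, -0.7, 0.3]
opening: 0.0
time: 3.75
tool_pos: [0.459, -0.2197, 0.096]
tool_rot: [-1.573, 1.368, -0.263]
contact_force: [-1.5, 0.6, 4.6]
opening: 0.0006
1 t 3.75 shift [ 0.0142  0.0037 -0.0001] twist [ 0.0005 -0.0003  0.0025] | [ 0.459  -0.2197  0.096 ] F [-1.47  0.65  4.61] q [-0.64  0.42  1.93  0.13  0.6  -2.05] 0.001
contact edge now [ 0.4548 -0.2186  0.0696] world up in tool [-9.796e-01 -2.011e-01 -4.000e-04]
```

```bash
python3 -m creep '[{"translation":[0.003,0.0006,0],"twist":[0,0,0],"hand":0},{"translation":[0.006,0.0012,0],"twist":[0,0,0],"hand":0},{"translation":[0.009,0.0018,0],"twist":[0,0,0],"hand":0},{"translation":[0.012,0.0024,0],"twist":[0,0,0],"hand":0},{"translation":[0.015,0.003,0],"twist":[0,0,0],"hand":0}]'; python3 g.py .454 -.2185 .040 1;python3 - <<'E'
from h import *
b=robot.read_camera("side")[170:310,190:350]
cv2.imwrite("pics/j3.png",cv2.resize(b,(0,0),fx=4,fy=4,interpolation=cv2.INTER_CUBIC))
E
```

```text
time: 4.25
tool_pos: [0.4589, -0.2196, 0.0803]
tool_rot: [-1.572, 1.369, -0.262]
contact_force: [-3.4, 0.5, 4.0]
opening: 0.0004
1 t 4.25 shift [ 0.0135  0.0034 -0.0002] twist [ 0.0005 -0.0002  0.002 ] | [ 0.4589 -0.2196  0.0803] F [-3.42  0.46  4.02] q [-0.64  0.45  1.94  0.14  0.56 -2.06] 0.0
contact edge now [ 0.4547 -0.2185  0.0539] world up in tool [-9.797e-01 -2.006e-01 -2.000e-04]
```

View pics/j3.png

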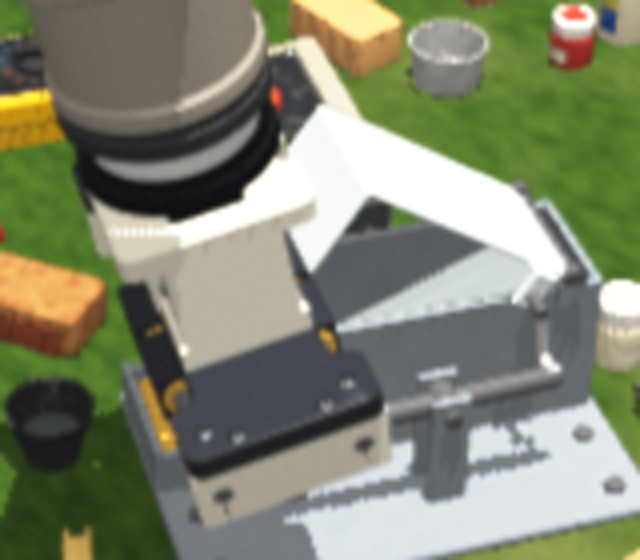

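The lid is rising; its top plate runs from (335,105) to (560,290), and the near lower corner of its front panel is at about (310,270), close to the gripper. I'll work out the clearance before pressing further.

```bash
python3 - <<'E'
from h import *
ex=np.array([.966,-.258,0]);ey=np.array([.258,.966,0]);o=np.array([.5415,-.196,0])
for n,(u,v) in dict(lowcorner=(310,270),topcorner=(371,200),hinge=(562,285)).items():
    c,r=ray("side",190+(u+.5)/4-.5,170+(v+.5)/4-.5)
    for y in(-.002,-.004):
        t=(y-(c-o)@ey)/(r@ey);p=c+r*t-o;print(n,y,"x",round(p@ex,4),"z",round(p[2],4))
s=robot.observe();M=R.from_euler("xyz",s["tool_rot"]).as_matrix();p=s["tool_pos"]
for a in(-.041,-.1):
  for b in(-.0375,.0375):
    q=p+M@[a,b,0]-o;print("body",a,b,"x",round(q@ex,4),"z",round(q[2],4))
  for b in(-.0375,.0375):
    for zz in(-.095,.095):print(((proj("side",p+M@[a,b,zz])[0]-[190,170])*4).round(0))
print(s["contact_force"])
E
```

```text
lowcorner -0.002 x -0.0358 z 0.1171
lowcorner -0.004 x -0.0365 z 0.1188
topcorner -0.002 x -0.0101 z 0.148
topcorner -0.004 x -0.0109 z 0.1495
hinge -0.002 x 0.0809 z 0.083
hinge -0.004 x 0.0799 z 0.0848
body -0.041 -0.0375 x -0.0453 z 0.1276
body -0.041 0.0375 x -0.1188 z 0.1126
[398. 475.]
[251. 180.]
[203. 547.]
[ 85. 237.]
body -0.1 -0.0375 x -0.0571 z 0.1854
body -0.1 0.0375 x -0.1306 z 0.1704
[373. 359.]
[224.  71.]
[168. 433.]
[ 51. 129.]
[-1.97843783 -0.30284031  3.42965561]
```

Lid-to-body gap is about 9 mm and grows from here, so I'll continue pressing.

```bash
python3 -m creep '[{"translation":[0.003,0.0006,0],"twist":[0,0,0],"hand":0},{"translation":[0.006,0.0012,0],"twist":[0,0,0],"hand":0},{"translation":[0.009,0.0018,0],"twist":[0,0,0],"hand":0},{"translation":[0.012,0.0024,0],"twist":[0,0,0],"hand":0},{"translation":[0.014,0.003,0],"twist":[0,0,0],"hand":0}]'; python3 g.py .454 -.2185 .036 1; python3 -m creep '[{"translation":[0.001,0.0002,0],"twist":[0,0,0],"hand":0},{"translation":[0.002,0.0004,0],"twist":[0,0,0],"hand":0},{"translation":[0.003,0.0006,0],"twist":[0,0,0],"hand":0},{"translation":[0.004,0.0008,0],"twist":[0,0,0],"hand":0},{"translation":[0.004,0.0008,0],"twist":[0,0,0],"hand":0}]'; python3 g.py .454 -.2185 .034 1
```

```text
time: 4.8
tool_pos: [0.4595, -0.22, 0.0658]
tool_rot: [-1.575, 1.367, -0.265]
contact_force: [2.3, 0.3, 5.0]
opening: 0.0004
1 t 4.8 shift [ 0.0031  0.002  -0.    ] twist [ 0.0004 -0.0007  0.0037] | [ 0.4595 -0.22    0.0658] F [2.28 0.35 5.05] q [-0.64  0.48  1.96  0.15  0.52 -2.07] 0.0
contact edge now [ 0.4554 -0.2189  0.0394] world up in tool [-9.793e-01 -2.023e-01 -8.000e-04]
time: 5.3
tool_pos: [0.46, -0.2202, 0.062]
tool_rot: [-1.576, 1.366, -0.266]
contact_force: [1.6, 1.3, 4.8]
opening: 0.0005
1 t 5.3 shift [0.0012 0.0022 0.0001] twist [ 0.0003 -0.0011  0.005 ] | [ 0.46   -0.2202  0.062 ] F [1.57 1.25 4.83] q [-0.64  0.49  1.96  0.15  0.51 -2.08] 0.0
contact edge now [ 0.4559 -0.2191  0.0356] world up in tool [-0.9791 -0.2036 -0.0011]
```

```bash
python3 -m creep '[{"translation":[0.001,0.0002,0],"twist":[0,0,0],"hand":0},{"translation":[0.002,0.0004,0],"twist":[0,0,0],"hand":0},{"translation":[0.002,0.0004,0],"twist":[0,0,0],"hand":0}]'; python3 -m creep '[{"translation":[0.001,0.0002,0],"twist":[0,0,0],"hand":0},{"translation":[0.0015,0.0003,0],"twist":[0,0,0],"hand":0},{"translation":[0.0015,0.0003,0],"twist":[0,0,0],"hand":0}]';  python3 g.py .454 -.2185 .034 1
```

```text
time: 5.6
tool_pos: [0.4603, -0.2203, 0.0611]
tool_rot: [-1.578, 1.364, -0.268]
contact_force: [-4.7, 3.3, 17.0]
opening: 0.0001
time: 5.9
tool_pos: [0.4603, -0.2203, 0.0608]
tool_rot: [-1.58, 1.363, -0.269]
contact_force: [-5.8, 2.9, 20.6]
opening: 0.0006
1 t 5.9 shift [-0.0001  0.0023  0.0001] twist [ 0.0009 -0.0017  0.0076] | [ 0.4603 -0.2203  0.0608] F [-5.79  2.91 20.61] q [-0.64  0.49  1.96  0.16  0.5  -2.08] 0.001
contact edge now [ 0.4563 -0.2192  0.0345] world up in tool [-0.9785 -0.2061 -0.0019]
```

Force rose to 20 N, so the lever is at its stop. I'll hold it there and look.

```bash
for i in 1 2; do :; done; python3 -m creep '[{"translation":[0.001,0.0002,0],"twist":[0,0,0],"hand":0},{"translation":[0.001,0.0002,0],"twist":[0,0,0],"hand":0},{"translation":[0.001,0.0002,0],"twist":[0,0,0],"hand":0},{"translation":[0.001,0.0002,0],"twist":[0,0,0],"hand":0},{"translation":[0.001,0.0002,0],"twist":[0,0,0],"hand":0}]'; python3 -m creep '[{"translation":[0.001,0.0002,0],"twist":[0,0,0],"hand":0},{"translation":[0.001,0.0002,0],"twist":[0,0,0],"hand":0},{"translation":[0.001,0.0002,0],"twist":[0,0,0],"hand":0},{"translation":[0.001,0.0002,0],"twist":[0,0,0],"hand":0},{"translation":[0.001,0.0002,0],"twist":[0,0,0],"hand":0}]'; python3 -m creep '[{"translation":[0.001,0.0002,0],"twist":[0,0,0],"hand":0},{"translation":[0.001,0.0002,0],"twist":[0,0,0],"hand":0},{"translation":[0.001,0.0002,0],"twist":[0,0,0],"hand":0},{"translation":[0.001,0.0002,0],"twist":[0,0,0],"hand":0},{"translation":[0.001,0.0002,0],"twist":[0,0,0],"hand":0}]'; python3 - <<'E'
from h import *
a=robot.read_camera("top")[165:305,270:390]; b=robot.read_camera("side")[150:290,190:350]
cv2.imwrite("pics/j4.png",cv2.resize(np.hstack([a,b]),(0,0),fx=2.8,fy=2.8,interpolation=cv2.INTER_CUBIC))
E
```

```text
time: 6.4
tool_pos: [0.4603, -0.2202, 0.0609]
tool_rot: [-1.581, 1.362, -0.27]
contact_force: [-5.7, 3.5, 19.1]
opening: 0.0005
time: 6.9
tool_pos: [0.4603, -0.2202, 0.061]
tool_rot: [-1.583, 1.361, -0.272]
contact_force: [-5.0, 2.9, 17.4]
opening: 0.0006
time: 7.4
tool_pos: [0.4603, -0.2202, 0.061]
tool_rot: [-1.584, 1.36, -0.273]
contact_force: [-4.5, 2.0, 16.6]
opening: 0.0005
```

View pics/j4.png

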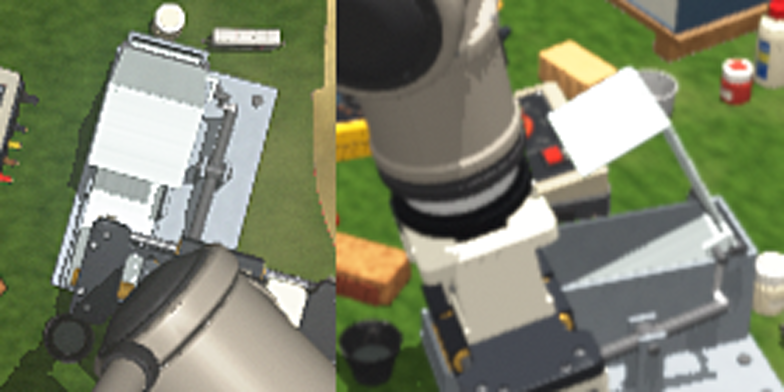

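The lid stands fully open, with its plate at (610,120) in the right half, and the visible hopper floor is empty. It has been held open for about 2 s. Now I'll ease it up at 10 mm/s.

```bash
python3 -m creep '[{"translation":[-0.001,0.0003,0],"twist":[0,0,0.002],"hand":0},{"translation":[-0.002,0.0006,0],"twist":[0,0,0.004],"hand":0},{"translation":[-0.003,0.0009,0],"twist":[0,0,0.006],"hand":0},{"translation":[-0.004,0.0012,0],"twist":[0,0,0.008],"hand":0},{"translation":[-0.005,0.0015,0],"twist":[0,0,0.01],"hand":0}]'; python3 -m creep '[{"translation":[-0.001,-0.0002,0],"twist":[0,0,0],"hand":0},{"translation":[-0.002,-0.0004,0],"twist":[0,0,0],"hand":0},{"translation":[-0.003,-0.0006,0],"twist":[0,0,0],"hand":0},{"translation":[-0.004,-0.0008,0],"twist":[0,0,0],"hand":0},{"translation":[-0.005,-0.001,0],"twist":[0,0,0],"hand":0}]'; python3 g.py .454 -.2185 .05 1
```

```text
time: 8.0
tool_pos: [0.4584, -0.22, 0.066]
tool_rot: [-1.588, 1.369, -0.277]
contact_force: [1.8, -0.7, 4.6]
opening: 0.0008
time: 8.5
tool_pos: [0.4579, -0.2198, 0.071]
tool_rot: [-1.587, 1.37, -0.275]
contact_force: [-2.2, -0.4, 4.4]
opening: 0.0007
1 t 8.5 shift [-0.0053 -0.0013  0.0002] twist [ 0.0018 -0.0029  0.0008] | [ 0.4579 -0.2198  0.071 ] F [-2.17 -0.36  4.43] q [-0.64  0.47  1.95  0.14  0.54 -2.07] 0.001
contact edge now [ 0.4537 -0.2187  0.0446] world up in tool [-0.9799 -0.1994 -0.0032]
```

Rising steadily in contact at 4.4 N.

```bash
python3 -m creep '[{"translation":[-0.001,-0.0002,0],"twist":[0,0,0],"hand":0},{"translation":[-0.002,-0.0004,0],"twist":[0,0,0],"hand":0},{"translation":[-0.003,-0.0006,0],"twist":[0,0,0],"hand":0},{"translation":[-0.004,-0.0008,0],"twist":[0,0,0],"hand":0},{"translation":[-0.005,-0.001,0],"twist":[0,0,0],"hand":0}]'; python3 -m creep '[{"translation":[-0.001,-0.0002,0],"twist":[0,0,0],"hand":0},{"translation":[-0.002,-0.0004,0],"twist":[0,0,0],"hand":0},{"translation":[-0.003,-0.0006,0],"twist":[0,0,0],"hand":0},{"translation":[-0.004,-0.0008,0],"twist":[0,0,0],"hand":0},{"translation":[-0.005,-0.001,0],"twist":[0,0,0],"hand":0}]'; python3 -m creep '[{"translation":[-0.001,-0.0002,0],"twist":[0,0,0],"hand":0},{"translation":[-0.002,-0.0004,0],"twist":[0,0,0],"hand":0},{"translation":[-0.003,-0.0006,0],"twist":[0,0,0],"hand":0},{"translation":[-0.004,-0.0008,0],"twist":[0,0,0],"hand":0},{"translation":[-0.005,-0.001,0],"twist":[0,0,0],"hand":0}]'; python3 g.py .454 -.2185 .07 1
```

```text
time: 9.0
tool_pos: [0.4576, -0.2196, 0.076]
tool_rot: [-1.586, 1.371, -0.275]
contact_force: [-2.3, 0.1, 4.7]
opening: 0.0006
time: 9.5
tool_pos: [0.4576, -0.2196, 0.0812]
tool_rot: [-1.586, 1.371, -0.274]
contact_force: [-2.7, -0.4, 4.2]
opening: 0.0005
time: 10.0
tool_pos: [0.4577, -0.2196, 0.0864]
tool_rot: [-1.586, 1.37, -0.275]
contact_force: [-2.6, -0.1, 4.6]
opening: 0.0002
1 t 10.0 shift [-0.0097 -0.0025  0.0001] twist [ 0.0019 -0.0027  0.0003] | [ 0.4577 -0.2196  0.0864] F [-2.64 -0.08  4.59] q [-0.64  0.44  1.94  0.13  0.58 -2.05] 0.0
contact edge now [ 0.4535 -0.2185  0.06  ] world up in tool [-0.98  -0.199 -0.003]
```

```bash
python3 -m creep '[{"translation":[-0.001,-0.0002,0],"twist":[0,0,0],"hand":0},{"translation":[-0.002,-0.0004,0],"twist":[0,0,0],"hand":0},{"translation":[-0.003,-0.0006,0],"twist":[0,0,0],"hand":0},{"translation":[-0.004,-0.0008,0],"twist":[0,0,0],"hand":0},{"translation":[-0.005,-0.001,0],"twist":[0,0,0],"hand":0}]'; python3 -m creep '[{"translation":[-0.0008,-0.0002,0],"twist":[0,0,0],"hand":0},{"translation":[-0.0016,-0.0003,0],"twist":[0,0,0],"hand":0},{"translation":[-0.0024,-0.0005,0],"twist":[0,0,0],"hand":0},{"translation":[-0.0032,-0.0006,0],"twist":[0,0,0],"hand":0},{"translation":[-0.004,-0.0008,0],"twist":[0,0,0],"hand":0}]'; python3 -m creep '[{"translation":[-0.0005,-0.0001,0],"twist":[0,0,0],"hand":0},{"translation":[-0.001,-0.0002,0],"twist":[0,0,0],"hand":0},{"translation":[-0.0015,-0.0003,0],"twist":[0,0,0],"hand":0},{"translation":[-0.002,-0.0004,0],"twist":[0,0,0],"hand":0},{"translation":[-0.0025,-0.0005,0],"twist":[0,0,0],"hand":0}]'; python3 g.py .454 -.2185 .08 1
```

```text
time: 10.5
tool_pos: [0.458, -0.2197, 0.0918]
tool_rot: [-1.587, 1.37, -0.276]
contact_force: [-0.6, 0.5, 3.3]
opening: 0.0002
time: 11.0
tool_pos: [0.4583, -0.2199, 0.0961]
tool_rot: [-1.588, 1.369, -0.277]
contact_force: [2.3, -0.1, 4.5]
opening: 0.0007
time: 11.5
tool_pos: [0.4586, -0.22, 0.0988]
tool_rot: [-1.589, 1.368, -0.278]
contact_force: [2.8, 0.2, 3.2]
opening: 0.0003
1 t 11.5 shift [-0.0076 -0.0011  0.0002] twist [ 0.0017 -0.0034  0.0027] | [ 0.4586 -0.22    0.0988] F [2.83 0.21 3.23] q [-0.64  0.42  1.93  0.13  0.61 -2.05] 0.0
contact edge now [ 0.4544 -0.219   0.0724] world up in tool [-0.9795 -0.2013 -0.0036]
```

Last stretch at 5 mm/s.

```bash
python3 -m creep '[{"translation":[-0.0005,-0.0001,0],"twist":[0,0,0],"hand":0},{"translation":[-0.001,-0.0002,0],"twist":[0,0,0],"hand":0},{"translation":[-0.0015,-0.0003,0],"twist":[0,0,0],"hand":0},{"translation":[-0.002,-0.0004,0],"twist":[0,0,0],"hand":0},{"translation":[-0.0025,-0.0005,0],"twist":[0,0,0],"hand":0}]'; python3 -m creep '[{"translation":[-0.0005,-0.0001,0],"twist":[0,0,0],"hand":0},{"translation":[-0.001,-0.0002,0],"twist":[0,0,0],"hand":0},{"translation":[-0.0015,-0.0003,0],"twist":[0,0,0],"hand":0},{"translation":[-0.002,-0.0004,0],"twist":[0,0,0],"hand":0},{"translation":[-0.0025,-0.0005,0],"twist":[0,0,0],"hand":0}]';python3 -m creep '[{"translation":[-0.0005,-0.0001,0],"twist":[0,0,0],"hand":0},{"translation":[-0.001,-0.0002,0],"twist":[0,0,0],"hand":0},{"translation":[-0.0015,-0.0003,0],"twist":[0,0,0],"hand":0},{"translation":[-0.002,-0.0004,0],"twist":[0,0,0],"hand":0},{"translation":[-0.0025,-0.0005,0],"twist":[0,0,0],"hand":0}]';python3 -m creep '[{"translation":[-0.0005,-0.0001,0],"twist":[0,0,0],"hand":0},{"translation":[-0.001,-0.0002,0],"twist":[0,0,0],"hand":0},{"translation":[-0.0015,-0.0003,0],"twist":[0,0,0],"hand":0},{"translation":[-0.002,-0.0004,0],"twist":[0,0,0],"hand":0},{"translation":[-0.0025,-0.0005,0],"twist":[0,0,0],"hand":0}]'; python3 g.py .454 -.2185 .085 1
```

```text
time: 12.0
tool_pos: [0.4588, -0.2201, 0.1015]
tool_rot: [-1.59, 1.368, -0.278]
contact_force: [3.1, -0.5, 4.5]
opening: 0.0005
time: 12.5
tool_pos: [0.4588, -0.2201, 0.1041]
tool_rot: [-1.59, 1.368, -0.279]
contact_force: [4.0, -0.3, 3.2]
opening: 0.0005
time: 13.0
tool_pos: [0.4588, -0.2202, 0.1067]
tool_rot: [-1.59, 1.367, -0.279]
contact_force: [2.9, -0.8, 2.7]
opening: 0.0005
time: 13.5
tool_pos: [0.4581, -0.2197, 0.1088]
tool_rot: [-1.587, 1.369, -0.276]
contact_force: [-0.2, -0.8, 1.0]
opening: 0.0004
1 t 13.5 shift [-0.0025 -0.0006  0.0001] twist [ 0.0017 -0.003   0.0014] | [ 0.4581 -0.2197  0.1088] F [-0.19 -0.83  0.99] q [-0.64  0.4   1.92  0.12  0.64 -2.04] 0.0
contact edge now [ 0.4539 -0.2187  0.0824] world up in tool [-0.9798 -0.2    -0.0033]
```

Contact was lost at 82 mm, where the pad is fully up. I'll lift a few mm slowly, then rise and back away toward the robot, and check.

```bash
python3 -m creep '[{"translation":[-0.0005,-0.0001,0],"twist":[0,0,0],"hand":0},{"translation":[-0.001,-0.0002,0],"twist":[0,0,0],"hand":0},{"translation":[-0.0015,-0.0003,0],"twist":[0,0,0],"hand":0},{"translation":[-0.002,-0.0004,0],"twist":[0,0,0],"hand":0},{"translation":[-0.0025,-0.0005,0],"twist":[0,0,0],"hand":0}]'; python3 -m creep '[{"translation":[-0.02,-0.004,0],"twist":[0,0,0],"hand":0},{"translation":[-0.045,-0.009,0],"twist":[0,0,0],"hand":0},{"translation":[-0.075,-0.015,0],"twist":[0,0,0],"hand":0},{"translation":[-0.11,-0.022,0],"twist":[0,0,0],"hand":0},{"translation":[-0.14,-0.028,0],"twist":[0,0,0],"hand":0}]'; python3 -m creep '[{"translation":[-0.02,0.02,0.02],"twist":[0,0,0],"hand":0},{"translation":[-0.04,0.04,0.06],"twist":[0,0,0],"hand":0},{"translation":[-0.04,0.06,0.10],"twist":[0,0,0],"hand":0},{"translation":[-0.04,0.07,0.14],"twist":[0,0,0],"hand":0},{"translation":[-0.04,0.07,0.18],"twist":[0,0,0],"hand":0}]'; python3 - <<'E'
from h import *
print(robot.observe()["contact_force"],robot.observe()["qvel"].round(3))
a=robot.read_camera("top")[150:310,260:400]; b=robot.read_camera("side")[200:360,180:380]
cv2.imwrite("pics/j5.png",cv2.resize(np.hstack([a,b]),(0,0),fx=2.35,fy=2.35,interpolation=cv2.INTER_CUBIC))
E
```

```text
time: 14.0
tool_pos: [0.4578, -0.2195, 0.1112]
tool_rot: [-1.586, 1.37, -0.275]
contact_force: [0.0, 0.7, -0.7]
opening: 0.0005
time: 14.5
tool_pos: [0.4573, -0.2189, 0.2556]
tool_rot: [-1.587, 1.37, -0.276]
contact_force: [0.4, -1.0, -0.1]
opening: 0.0005
time: 15.0
tool_pos: [0.4282, -0.0236, 0.2803]
tool_rot: [-1.587, 1.37, -0.277]
contact_force: [1.0, -0.5, 0.0]
opening: 0.0001
[ 1.0252924  -0.46806573  0.00354798] [ 1.113  0.179 -0.193 -0.252 -0.009  1.202]
```

View pics/j5.png

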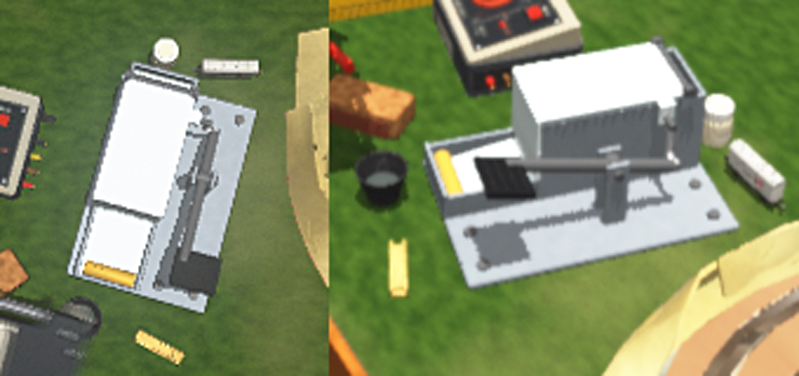

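The roller lies in the tray against the front lip, at (110,273) in the top view and (447,172) in the side view. The lid is shut, the lever is up and the bystanders are in place. I'll let the arm settle and hand in.

```bash
python3 -m creep '[{"translation":[0,0,0],"twist":[0,0,0],"hand":0},{"translation":[0,0,0],"twist":[0,0,0],"hand":0},{"translation":[0,0,0],"twist":[0,0,0],"hand":0},{"translation":[0,0,0],"twist":[0,0,0],"hand":0}]'; python3 -c "
from cell import robot
s=robot.observe();print(s['qvel'].round(3),s['contact_force'].round(2));print(robot.hand_in())"
```

```text
time: 15.5
tool_pos: [0.4295, -0.0221, 0.2803]
tool_rot: [-1.582, 1.37, -0.267]
contact_force: [0.3, 0.2, -0.2]
opening: 0.0004
[ 0.002 -0.    -0.001  0.001  0.     0.   ] [ 0.28  0.21 -0.23]
the job is handed in; nothing more can be done
None
```

I pressed the lever to its stop with the closed fingertips and held it there for about 2 s while the lid stood fully open. I then eased it up at about 10 mm/s, slowing to 5 mm/s for the last stretch. The job was handed in at 15.5 s.

**Last checks:**
- **Final pictures:** the roller lies in the tray against the front lip. The lid is shut, the lever is up, and the things standing around look undisturbed.
- **Forces:** the lever reached its stop at about 20 N. During the release the pad pushed back with about 3–5 N, fading to zero at 82 mm, the pad's full-up height, so the lid should not have dropped freely.
- **Arm at hand-in:** at rest, well clear and touching nothing.

**Less certain:**
- **Clearance:** the gripper body passed about 9 mm from the half-open lid by calculation. A sideways force of 2–4 N showed up during the stroke. I put it down to friction on the pad, but did not confirm that separately.
- **Roller run-out:** the gripper hid the tray during the hold, so I did not see the roller run out. I only saw it lying in the tray afterwards.

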